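# Move an insect specimen plate onto the imaging stage with a spatula

### The job

Take the spatula by its handle, slide its blade under the specimen plate, lift the plate and set it down gently on the imaging stage, standing on its feet inside the yellow square and roughly square with it. Do not touch the plate with the fingers, keep it near level, and draw the blade out from under it. Then lay the spatula back flat on the green mat, blade and handle both over the mat, and leave everything else where it is.

Things in the scene. Friction and masses are not known exactly. Their poses are not given: they have to be found in the camera images.
- spatula: Spatula lying on its blade on the green mat, 270 mm long, 0.16 kg. Origin: underside of the blade, middle of its rear edge; +x to the tip, z up. Flat steel blade x 0 to 125, 56 mm wide, 3 mm thick, holds most of the weight. A neck rises steeply behind it to a level blue handle, x -30 to -145, 18 mm wide, flat upright sides, underside 27 mm and top 53 mm above the blade's underside (in the air).
- spatula_grip (a point): Point in the middle of the blue handle's cross-section, 25 mm behind the handle's front end (spatula x = -55), 40 mm above the blade's underside; axes as the spatula's.
- spatula_blade (a point): Centre of the spatula's blade (spatula x = 62.5, 1.5 mm above its underside).
- plate: Specimen plate: pale blue acrylic 120 x 120 x 5 mm on four black round feet (14 mm wide, 10 mm tall, centres 52 mm in x and y from the middle): a 10 mm high gap under it, 90 mm wide between feet, open on all four sides. On top an 80 mm white foam pad and striped insect, 45 mm tall in all. 0.17 kg. Origin: centre, at the feet's undersides; x, y along edges, z up. On the bench (z = 0).
- stage_top (a point): Centre of the imaging stage's upper face: a fixed flat grey platform, 180 x 180 mm, 40 mm above the bench, with a thin painted yellow square, 150 mm wide inside its lines, parallel to its edges; nothing stands up from it. Axes along its edges, z up. It is on the other side of the mat from the plate.
- mat: Green mat fixed on the bench, 300 x 110 mm, 3 mm thick. Origin: centre of its underside; x along its length.
- vial1: Bystander: glass vial, 30 mm diameter, 70 mm tall; origin at the centre of its underside.
- vial2: Bystander: a second such vial, with a paper label.
- vial3: Bystander: a third such vial.
- cup: Bystander: clear cup with white lid, 92 mm wide, 66 mm tall; origin at the centre of its underside.
- cube: Bystander: clear 55 mm block; origin at the centre of its underside.
- glue: Bystander: grey and blue glue bottle, 40 mm diameter, 112 mm tall; origin at the centre of its underside.
- foam: Bystander: white foam block with an insect, 85 x 75 x 35 mm (not the plate: it has no feet and no blue base); origin at the centre of its underside.
There are look-alikes about, which are no part of the job. What is shaped like the plate but red is not meant.

How it is judged:
On the way, in this order (a step that is already met when the one before it is completed fails the run):
1. the plate is carried by the spatula, clear of the bench (height (world z) of plate above 0.02 m and contact force between plate and spatula above 0.7 N), for 0.2 s.
2. the plate stands on the stage inside the yellow square, with the spatula no longer touching it (x of plate in the frame of stage_top between -0.018 and 0.018 m and y of plate in the frame of stage_top between -0.018 and 0.018 m and z of plate in the frame of stage_top between -0.004 and 0.004 m and angle between plate's own z axis and vertical below 0.05 rad and (angle between the x axis of plate and the x axis of stage_top, either way round below 0.3 rad or angle between the x axis of plate and the y axis of stage_top, either way round below 0.3 rad) and contact force between plate and spatula below 0.05 N), for 0.2 s.
At the end, for the whole second after the job is handed in: Plate level on its feet on the stage, within 18 mm of its centre along each edge and 0.3 rad of square (any quarter turn), not touching the spatula; spatula flat (within 0.1 rad) on the green mat, its blade centre and grip point both over the mat; both at rest (all of step 2 and x of spatula_blade in the frame of mat between -0.15 and 0.15 m and y of spatula_blade in the frame of mat between -0.055 and 0.055 m and x of spatula_grip in the frame of mat between -0.15 and 0.15 m and y of spatula_grip in the frame of mat between -0.055 and 0.055 m and angle between spatula's own z axis and vertical below 0.1 rad and z of spatula_blade in the frame of mat between 0 and 0.012 m and linear speed of each of plate, spatula below 0.02 m/s and angular speed of spatula below 0.2 rad/s).
It fails at once if the fingers touch the specimen plate (contact force between the fingers and plate above 1 N).
It fails at once if the specimen plate is tipped by more than 20 degrees (angle between plate's own z axis and vertical above 0.35 rad).
It fails at once if the specimen plate is dropped or flung (faster than 0.6 m/s) (linear speed of plate above 0.6 m/s).
It fails at once if a bystander is pushed more than 30 mm or knocked over (distance of any of vial1, vial2, vial3, cup, cube, glue, foam from where it was at the start of the episode above 0.03 m or angle between any of vial1, vial2, vial3, cup, cube, glue, foam's own z axis and vertical above 0.5 rad).
It also fails if it takes over 66 s, if anything falls off the work surface, if the arm or the gripper's body presses on something with over 40 N, if the wrist force passes 120 N, or if a joint passes its speed limit or range.

### The arm

A 6-joint arm with a two-finger parallel gripper is mounted at the origin on the work surface. World frame = base frame: x ahead of the robot, y to its left, z up, the work surface at z = 0. Lengths are in m, angles in rad, forces in N, time in s.
With the tool pointing down it reaches from about 0.375 to 0.9 m from the base axis. Payload 3.1 kg.
Tool frame: the origin (TCP) lies where the fingers leave the gripper's body, on its centre line; the fingertips stand 73 mm ahead of it and the grasp point (between the pads) lies 54 mm ahead of it; z points along the fingers, y is the line along which they close (so a half turn about z gives the same grasp; the last joint's range is limited). The gripper opens to 85 mm and grips with 20 to 120 N. Pads are 22 mm wide; open, the fingers measure 114 mm over their backs; the gripper's body (76 mm by 85 mm) begins 54 mm behind the grasp point. The pads swing forward as they close: fully open they stand 13 mm farther back than shut.
Start: joints at [-1.448, 0.527, 1.433, -0, 1.181, -0.178], TCP at [0.185, -0.597, 0.304] pointing down, gripper open.
Joint ranges: [-3.08, 3.08], [-0.75, 2.2], [0.22, 2.44], [-1.43, 4.57], [0, 2.65], [-2.85, 2.85]. Speed limits (rad/s): [2.79, 2.79, 3.14, 3.14, 3.14, 3.14].

### API

Orientations are given as a unit quaternion [x, y, z, w].
In Python, from station import manip gives the robot as it stands.
- The arm moves only by the shell command python3 -m crank 'ROWS' [FORCE]. ROWS is JSON, a list of rows, each an object with "dp": the shift along the tool's x, y, z normalised to -1 to 1, where 1 is 50 cm, a list of three; "delta_rot": the turn, a rotation vector about the tool's x, y, z normalised to -1 to 1, where 1 is 2 pi rad, a list of three; "fingers": the opening, from -1 (shut) to 1 (fully open). A call has 1 to 12 rows; each row shifts and turns the commanded pose from where the row before left it, along the tool's axes as they then stand; what a row does not reach is not made up. A row lasts 1/12 s, in which the tool goes at most 41.7 mm and 7.16 degrees, less where a joint would pass 70% of its speed; a pose out of reach is approached as far as the arm can. A call with a number of a shift or a turn outside -1 to 1 is refused whole. A call with a gripper value outside its range is refused whole. The fingers move at their own pace and stop on an object; FORCE is the grip in N (left out, the last holds). Time passes only in rows, so rows that do not move let the fingers close. It gives the time, the measured TCP pose, the force, the opening and the grip force at its end, in the units of the state.
- manip.sense(): the state, without advancing time (a new reading comes with each control period).
- manip.snapshot(name): name is "scene" or "side" or "wrist"; returns (picture, depth): 480x640x3 uint8, red, green, blue; 480x640 float32, m along the optical axis (not along the pixel's ray), 0 where there is no reading.
- manip.camera_model(name): a dict with "fx", "fy", "cx", "cy" (pixels), "origin" and "attitude" of the camera in the world. Camera axes: x right, y up, looking along -z (the intrinsics and any distortion apply to the point x, -y, -z); pixel columns grow to the right and rows downward; lengths in m; the calibration is good to about 2 mm. A picture is of the moment at which its call begins: read the wrist's pose just before it. camera_model takes no time and is no camera call; for the wrist camera it gives the pose at the moment of the call.
- manip.sign_off(): hands the job in; it is judged then, once.
The state is a dict: "t": time; "q": joint angles; "qd": joint speeds; "tau": joint torques, N m; "tcp_pos": TCP position; "tool_rot": TCP orientation; "force": force on the tool from outside, world axes, zero at the start; "ft_torque": the same for the moment, N m; "finger_gap": opening from 0.0 (shut) to 1.0 (fully open); "gripper_force": force on a finger pad.
Only numpy, scipy, OpenCV 4.12 (cv2) and the standard library are available. Lean on these libraries where they do the work, as an engineer would, in place of code of your own. Each camera call takes 0.05 s, during which the arm holds its last target. There are 200 camera calls.

## Working session

There is one attempt and no reset: what is moved stays moved. The work goes in short steps, Python scripts to look and compute and a shell command to move; the robot and the scene stay as the last step left them, time stands still between calls to the robot, and variables do not carry over. Pictures are saved under pics/ and viewed, at most 10 in all, crops included, and the job is handed in when it is done.

```bash
mkdir -p pics; ls
cat > look.py <<'E'
import numpy as np, cv2
from station import manip
from scipy.spatial.transform import Rotation as R
def snap(name,fn=None):
    cm=manip.camera_model(name); im,d=manip.snapshot(name)
    if fn: cv2.imwrite('pics/'+fn,im[:,:,::-1])
    return cm,im,d
def rot(cm):
    a=np.array(cm['attitude']); return a if a.shape==(3,3) else R.from_quat(a).as_matrix()
def ray(cm,px,z):
    px=np.atleast_2d(px).astype(float)
    K=np.array([[cm['fx'],0,cm['cx']],[0,cm['fy'],cm['cy']],[0,0,1]])
    D=cm.get('distortion'); D=None if D is None else np.array(D,float)
    n=cv2.undistortPoints(px.reshape(-1,1,2),K,D).reshape(-1,2)
    v=np.c_[n[:,0],-n[:,1],-np.ones(len(n))]@rot(cm).T; o=np.array(cm['origin'])
    return o+v*((z-o[2])/v[:,2])[:,None]
E
python3 - <<'E'
from look import *
for n in ('scene','side','wrist'):
    cm,im,d=snap(n,n+'1.png'); print(n,cm, d.min(),d.max())
s=manip.sense();print(s)
E
```

```text
pics
scene {'fx': 488.3314809809393, 'fy': 488.3314809809393, 'cx': 324.7384839795854, 'cy': 245.7884964250659, 'origin': array([ 1.18786704, -0.04094366,  0.93323273]), 'attitude': array([0.2208145 , 0.21469373, 0.6566211 , 0.68847388])} 0.0 3.0438688
side {'fx': 554.3895683530393, 'fy': 554.3895683530393, 'cx': 323.0706388457545, 'cy': 238.0451544150432, 'origin': array([ 0.46361125, -1.05951025,  0.80743839]), 'attitude': array([ 0.46319391, -0.01201454, -0.03145201,  0.8856172 ])} 0.0 3.592784
wrist {'fx': 347.9773805049212, 'fy': 347.9773805049212, 'cx': 320.31782900612455, 'cy': 237.70665092868174, 'origin': array([ 0.25654877, -0.57479204,  0.3726239 ]), 'attitude': array([-0.1175847 ,  0.08787828, -0.5868154 ,  0.79630329])} 0.0 1.4954839
{'t': 0.15, 'q': array([-1.44852796e+00,  5.28282810e-01,  1.43361140e+00, -1.83860166e-06,
        1.18140393e+00, -1.78496083e-01]), 'qd': array([-0.00026846, -0.00275543, -0.00296009,  0.00010217,  0.00129968,
        0.00164598]), 'tau': array([ 7.71463492e-04, -4.42742801e+01, -1.78275114e+01, -2.30262203e-04,
        5.58174070e-03,  4.24922604e-06]), 'tcp_pos': array([ 0.18513337, -0.59650118,  0.30313868]), 'tool_rot': array([ 9.88713475e-01,  1.49816348e-01,  2.31208821e-05, -8.52429718e-04]), 'force': array([0.42431332, 0.66320161, 0.23099132]), 'ft_torque': array([-0.01716228,  0.00678303,  0.02210276]), 'gripper_force': 0.0, 'finger_gap': 1.0029002170121946}
```

View pics/scene1.png

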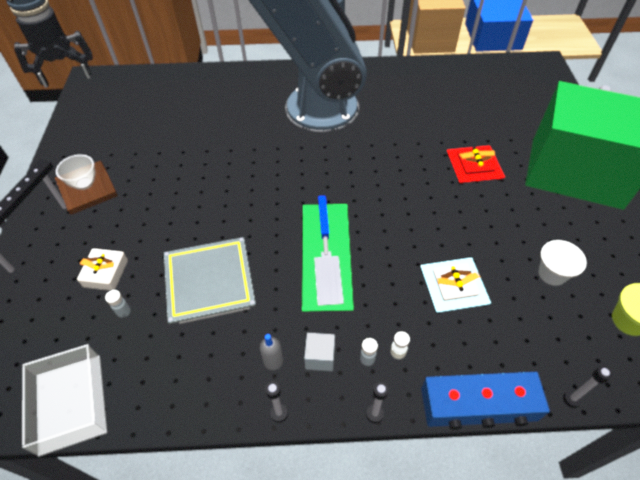

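View pics/side1.png

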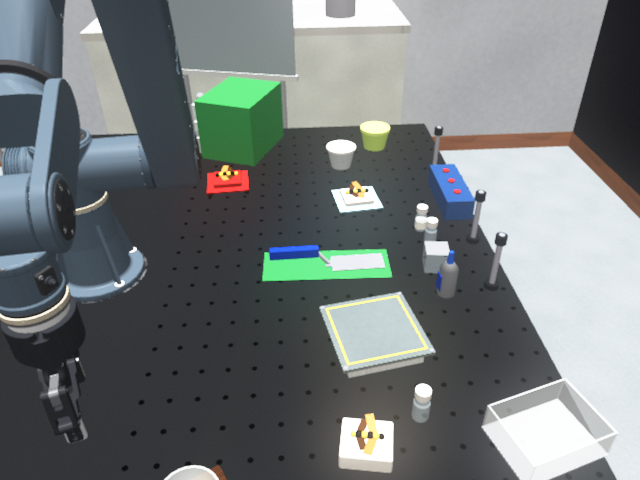

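The scene view shows the blue handle at (323,215), its blade at (328,278) on the green mat, the pale plate at (456,284) and the stage with its yellow square at (209,279). The red look-alike is at (476,163). The side view shows the same layout, with the spatula tip pointing away from the robot.

```bash
cat > meas.py <<'E'
from look import *
def blob(mask,box,k=3):
    m=np.zeros_like(mask,np.uint8);x0,y0,x1,y1=box;m[y0:y1,x0:x1]=mask[y0:y1,x0:x1]*255
    m=cv2.morphologyEx(m,cv2.MORPH_CLOSE,np.ones((k,k)))
    c,_=cv2.findContours(m,cv2.RETR_EXTERNAL,cv2.CHAIN_APPROX_NONE)
    return max(c,key=cv2.contourArea)
def rect(name,cm,c,z):
    p=ray(cm,c.reshape(-1,2),z)[:,:2].astype(np.float32)
    (x,y),(w,h),a=cv2.minAreaRect(p)
    if w<h: w,h,a=h,w,a+90
    a=(a+90)%180-90
    print(name,'c %.4f %.4f  size %.4f %.4f  long-axis deg %.1f'%(x,y,w,h,a)); return x,y,a
def hsv(im): return [x.astype(int) for x in cv2.split(cv2.cvtColor(im,cv2.COLOR_RGB2HSV))]
E
python3 - <<'E'
from meas import *
boxes={'scene':dict(mat=(290,185,365,320),plate=(410,245,500,320),stage=(155,230,262,330)),
       'side':dict(mat=(250,235,400,290),plate=(325,175,390,220),stage=(310,285,440,380))}
for n in boxes:
    cm,im,d=snap(n); h,s,v=hsv(im); b=boxes[n]; print(n)
    rect('mat',cm,blob((h>45)&(h<75)&(s>150)|(h>105)&(h<130)&(s>150)&(v>60),b['mat'],1),.003)
    rect('green',cm,blob((h>45)&(h<75)&(s>150),b['mat'],15),.003)
    rect('handle top',cm,blob((h>105)&(h<130)&(s>150)&(v>60),b['mat']),.056)
    rect('blade',cm,blob((s<60)&(v>130),b['mat']),.006)
    rect('plate',cm,blob((v>140),b['plate']),.015)
    rect('yellow',cm,blob((h>20)&(h<35)&(s>80)&(v>120),b['stage']),.04)
E
```

```text
scene
mat c 0.5216 -0.0133  size 0.3313 0.1124  long-axis deg -1.3
green c 0.5361 -0.0136  size 0.3023 0.1124  long-axis deg -1.3
handle top c 0.4636 -0.0179  size 0.1205 0.0214  long-axis deg -2.1
blade c 0.5825 -0.0133  size 0.1812 0.0553  long-axis deg 1.5
plate c 0.6402 0.2636  size 0.1256 0.1245  long-axis deg 7.1
yellow c 0.6121 -0.2738  size 0.1606 0.1600  long-axis deg 10.9
side
mat c 0.4581 0.0409  size 0.1245 0.0567  long-axis deg 1.5
green c 0.4058 0.0192  size 0.0462 0.0208  long-axis deg -42.5
handle top c 0.4595 -0.0290  size 0.1138 0.0478  long-axis deg 1.2
blade c 0.5946 -0.0103  size 0.1564 0.0703  long-axis deg -6.0
plate c 0.6370 0.2819  size 0.1651 0.1244  long-axis deg -83.1
yellow c 0.6107 -0.2725  size 0.1579 0.1575  long-axis deg -79.2
```

```bash
python3 -m crank '[{"dp":[0,0,0],"delta_rot":[0,0,0.017],"fingers":1},{"dp":[0,0,0],"delta_rot":[0,0,0.017],"fingers":1},{"dp":[0,0,0],"delta_rot":[0,0,0.017],"fingers":1},{"dp":[0.03,-0.06,0],"delta_rot":[0,0,0],"fingers":1},{"dp":[0.034,-0.07,0],"delta_rot":[0,0,0],"fingers":1},{"dp":[0.034,-0.07,0],"delta_rot":[0,0,0],"fingers":1},{"dp":[0.034,-0.07,0],"delta_rot":[0,0,0],"fingers":1},{"dp":[0.034,-0.07,0],"delta_rot":[0,0,0],"fingers":1},{"dp":[0.034,-0.07,0],"delta_rot":[0,0,0],"fingers":1},{"dp":[0.034,-0.07,0],"delta_rot":[0,0,0],"fingers":1},{"dp":[0.034,-0.07,0],"delta_rot":[0,0,0],"fingers":1},{"dp":[0.034,-0.07,0],"delta_rot":[0,0,0],"fingers":1}]' 120
python3 -m crank '[{"dp":[0.034,-0.07,0],"delta_rot":[0,0,0],"fingers":1},{"dp":[0.034,-0.07,0],"delta_rot":[0,0,0],"fingers":1},{"dp":[0.034,-0.07,0],"delta_rot":[0,0,0],"fingers":1},{"dp":[0.034,-0.07,0],"delta_rot":[0,0,0],"fingers":1},{"dp":[0.034,-0.07,0],"delta_rot":[0,0,0],"fingers":1},{"dp":[0.034,-0.07,0],"delta_rot":[0,0,0],"fingers":1},{"dp":[0.034,-0.07,0],"delta_rot":[0,0,0],"fingers":1},{"dp":[0.02,-0.04,0],"delta_rot":[0,0,0],"fingers":1},{"dp":[0,0,0],"delta_rot":[0,0,0],"fingers":1}]'
cat > st.py <<'E'
from look import *
def pose(p=True):
    s=manip.sense(); r=R.from_quat(s['tool_rot']).as_matrix(); t=np.array(s['tcp_pos'])
    if p: print('t %.2f tcp'%s['t'],t.round(4),'yaw %.2f'%np.degrees(np.arctan2(r[1,0],r[0,0])),'tilt',r[:2,2].round(4),'F',np.round(s['force'],1),'gap %.3f gf %.1f'%(s['finger_gap'],s['gripper_force']))
    return t,r
E
python3 -c "
from st import *
pose();snap('wrist','w2.png')"
```

```text
t: 1.25
tcp_pos: [0.3427, -0.2882, 0.3041]
tool_rot: [1.0, -0.01, 0.0, 0.0]
force: [0.3, -0.0, -0.1]
finger_gap: 1.003
gripper_force: 0.0
t: 2.0
tcp_pos: [0.4779, -0.024, 0.3041]
tool_rot: [1.0, -0.007, 0.001, -0.0]
force: [-0.4, 0.3, 0.2]
finger_gap: 0.997
gripper_force: 0.0
t 2.00 tcp [ 0.4779 -0.024   0.3041] yaw -0.83 tilt [0.0019 0.0009] F [-0.4  0.3  0.2] gap 0.997 gf 0.0
```

View pics/w2.png

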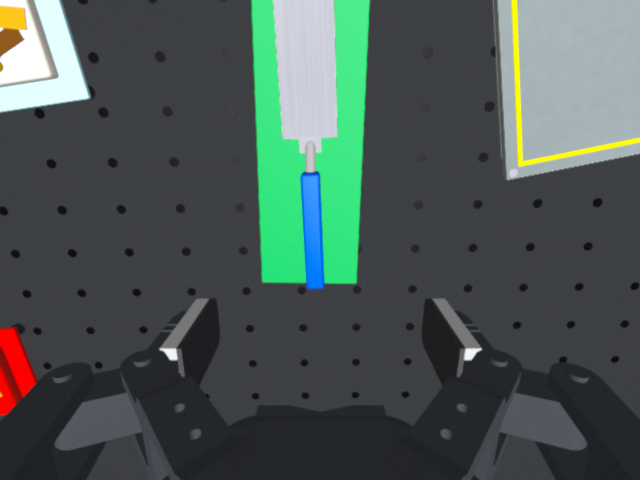

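The wrist view shows the handle from (310,173) to (315,287) and the blade's rear edge near row 137. I'll measure both from here.

Run:
```python
from meas import *
cm,im,d=snap('wrist');h,s,v=hsv(im)
x,y,a=rect('handle',cm,blob((h>105)&(h<130)&(s>150)&(v>60),(290,160,340,300)),.056)
b=blob((s<60)&(v>130),(265,0,350,150)); rect('blade',cm,b,.006)
p=ray(cm,b.reshape(-1,2),.006)
print('blade rear x',np.sort(p[:,0])[:8])
sel=lambda lo,hi:[p[(p[:,0]>lo)&(p[:,0]<hi)][:,1].mean()]
for X in (.56,.58,.60,.62,.64):
    q=p[abs(p[:,0]-X)<.004][:,1]; print(X,q.min(),q.max(),(q.min()+q.max())/2)
g=blob((h>45)&(h<75)&(s>150),(230,0,390,300),25); rect('mat',cm,g,.003)
```

```text
handle c 0.4609 -0.0167  size 0.1153 0.0180  long-axis deg 0.8
blade c 0.6018 -0.0127  size 0.1338 0.0556  long-axis deg 1.5
blade rear x [0.53519655 0.53521248 0.53522841 0.53524434 0.53526027 0.5352762
 0.53529213 0.53530805]
0.56 -0.04091254607580578 0.013511057387866107 -0.013700744343969836
0.58 -0.0409898018241244 0.01442176710680075 -0.013284017358661825
0.6 -0.0401121776813141 0.015066346684676837 -0.012522915498318632
0.62 -0.03926120767015058 0.0153320714010039 -0.01196456813457334
0.64 -0.039378299260286194 0.01598305868534773 -0.011697620287469231
mat c 0.5276 -0.0132  size 0.2830 0.1101  long-axis deg -1.6
```

```bash
python3 -m crank '[{"dp":[0.031,-0.016,0],"delta_rot":[0,0,-0.006],"fingers":1},{"dp":[0,0,0.06],"delta_rot":[0,0,0],"fingers":1},{"dp":[0,0,0.06],"delta_rot":[0,0,0],"fingers":1},{"dp":[0,0,0.06],"delta_rot":[0,0,0],"fingers":1},{"dp":[0,0,0.06],"delta_rot":[0,0,0],"fingers":1},{"dp":[0,0,0.06],"delta_rot":[0,0,0],"fingers":1},{"dp":[0,0,0.05],"delta_rot":[0,0,0],"fingers":1},{"dp":[0,0,0.03],"delta_rot":[0,0,0],"fingers":1},{"dp":[0,0,0.02],"delta_rot":[0,0,0],"fingers":1},{"dp":[0,0,0],"delta_rot":[0,0,0],"fingers":1},{"dp":[0,0,0],"delta_rot":[0,0,0],"fingers":1}]'
python3 -c "
from st import *
pose()"
```

```text
t: 3.02
tcp_pos: [0.492, -0.0207, 0.1039]
tool_rot: [1.0, 0.008, -0.0, -0.0]
force: [0.7, -0.2, 0.5]
finger_gap: 1.0
gripper_force: 0.0
t 3.02 tcp [ 0.492  -0.0207  0.1039] yaw 0.95 tilt [-0.0005  0.    ] F [ 0.7 -0.2  0.5] gap 1.000 gf 0.0
```

```bash
python3 -m crank '[{"dp":[0.003,-0.01,0.006],"delta_rot":[0,0,-0.001],"fingers":1},{"dp":[0,0,0.007],"delta_rot":[0,0,0],"fingers":1},{"dp":[0,0,0],"delta_rot":[0,0,0],"fingers":1},{"dp":[0,0,0],"delta_rot":[0,0,0],"fingers":-0.3},{"dp":[0,0,0],"delta_rot":[0,0,0],"fingers":-0.5},{"dp":[0,0,0],"delta_rot":[0,0,0],"fingers":-1},{"dp":[0,0,0],"delta_rot":[0,0,0],"fingers":-1},{"dp":[0,0,0],"delta_rot":[0,0,0],"fingers":-1},{"dp":[0,0,0],"delta_rot":[0,0,0],"fingers":-1},{"dp":[0,0,0],"delta_rot":[0,0,0],"fingers":-1},{"dp":[0,0,0],"delta_rot":[0,0,0],"fingers":-1},{"dp":[0,0,0],"delta_rot":[0,0,0],"fingers":-1}]' 120
python3 -c "
from st import *
pose()"
```

```text
t: 4.02
tcp_pos: [0.4935, -0.0148, 0.0977]
tool_rot: [1.0, 0.012, 0.0, 0.0]
force: [-1.7, 0.6, 5.7]
finger_gap: 0.192
gripper_force: 117.0
t 4.02 tcp [ 0.4935 -0.0148  0.0977] yaw 1.39 tilt [ 0.0002 -0.0001] F [-1.7  0.6  5.7] gap 0.192 gf 117.0
```

```bash
python3 -m crank '[{"dp":[0,0,-0.01],"delta_rot":[0,0,0],"fingers":-1},{"dp":[0,0,-0.03],"delta_rot":[0,0,0],"fingers":-1},{"dp":[0,0,-0.05],"delta_rot":[0,0,0],"fingers":-1},{"dp":[0,0,-0.05],"delta_rot":[0,0,0],"fingers":-1},{"dp":[0,0,-0.05],"delta_rot":[0,0,0],"fingers":-1},{"dp":[0,0,-0.05],"delta_rot":[0,0,0],"fingers":-1},{"dp":[0,0,-0.04],"delta_rot":[0,0,0],"fingers":-1},{"dp":[0,0,-0.02],"delta_rot":[0,0,0],"fingers":-1},{"dp":[0,0,0],"delta_rot":[0,0,0],"fingers":-1}]'
python3 - <<'E'
from meas import *
from st import pose
t,r=pose()
cm,im,d=snap('scene','s3.png');h,s,v=hsv(im)
rect('red',cm,blob(((h<8)|(h>172))&(s>150),(430,130,520,200),9),.015)
o,w=cm,None
for n,px in dict(glue=(272,366),cube=(319,368),vial=(369,363),vial2=(399,356),vialL=(120,316),foam=(102,285),mug=(85,205)).items(): print(n,ray(cm,px,0)[0][:2].round(3))
for n in ('wrist',):
    cm,im,d=snap(n,'w3.png');h,s,v=hsv(im)
    b=blob((s<60)&(v>130),(200,0,420,200)); print(cv2.boundingRect(b))
E
```

```text
t: 4.77
tcp_pos: [0.4944, -0.015, 0.2496]
tool_rot: [1.0, 0.012, 0.002, 0.001]
force: [0.1, -0.2, -1.4]
finger_gap: 0.187
gripper_force: 117.1
t 4.77 tcp [ 0.4944 -0.015   0.2496] yaw 1.41 tilt [ 0.0047 -0.0012] F [ 0.1 -0.2 -1.4] gap 0.187 gf 117.1
red c 0.2750 0.3916  size 0.1297 0.1261  long-axis deg 4.7
glue [ 0.805 -0.135]
cube [ 0.814 -0.041]
vial [0.808 0.06 ]
vial2 [0.796 0.122]
vialL [ 0.677 -0.462]
foam [ 0.597 -0.518]
mug [ 0.357 -0.613]
(251, 0, 139, 200)
```

View pics/w3.png

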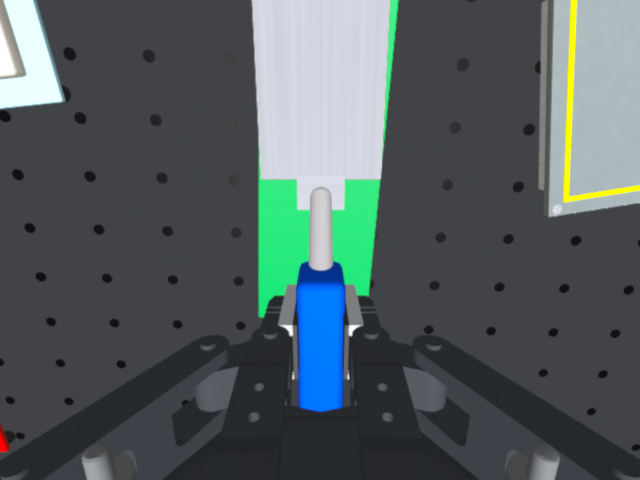

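The blue handle is held squarely between the pads at (320,340), with the blade straight ahead at columns 258–385. Next I move to the standoff and check the blade plane there by depth.

```bash
python3 -m crank '[{"dp":[0,0,0],"delta_rot":[0,0,-0.008],"fingers":-1},{"dp":[0,0,0],"delta_rot":[0,0,-0.008],"fingers":-1},{"dp":[-0.01,-0.03,0],"delta_rot":[0,0,0],"fingers":-1},{"dp":[-0.018,-0.057,0],"delta_rot":[0,0,0],"fingers":-1},{"dp":[-0.018,-0.057,0],"delta_rot":[0,0,0],"fingers":-1},{"dp":[-0.018,-0.057,0],"delta_rot":[0,0,0],"fingers":-1},{"dp":[-0.018,-0.057,0],"delta_rot":[0,0,0],"fingers":-1},{"dp":[-0.018,-0.057,0],"delta_rot":[0,0,0],"fingers":-1},{"dp":[-0.018,-0.057,0],"delta_rot":[0,0,0],"fingers":-1},{"dp":[-0.018,-0.057,0],"delta_rot":[0,0,0],"fingers":-1},{"dp":[-0.018,-0.057,0],"delta_rot":[0,0,0],"fingers":-1},{"dp":[-0.01,-0.03,0],"delta_rot":[0,0,0],"fingers":-1}]'
python3 -m crank '[{"dp":[0,0,0],"delta_rot":[0,0,0],"fingers":-1},{"dp":[0,0,0],"delta_rot":[0,0,0],"fingers":-1},{"dp":[0,0,0],"delta_rot":[0,0,0],"fingers":-1}]'
cat > blade.py <<'E'
from meas import *
from st import pose
t,r=pose()
cm,im,d=snap('wrist','wb.png');h,s,v=hsv(im)
m=((s<60)&(v>120)&(d>0)).astype(np.uint8); m[:, :262]=0;m[:,378:]=0;m[175:]=0
m=cv2.erode(m,np.ones((5,5)))
ys,xs=np.nonzero(m); z=d[ys,xs]
c=np.c_[(xs-cm['cx'])/cm['fx']*z,-(ys-cm['cy'])/cm['fy']*z,-z]
P=(np.array(cm['origin'])+c@rot(cm).T-t)
q=np.c_[P[:,:2]@r[:2,:2],P[:,2]]   # tool-aligned horizontal axes, z rel to TCP
k=(q[:,2]<-.06)&(q[:,2]>-.12); q=q[k]
for _ in range(4):
    A=np.c_[q[:,:2],np.ones(len(q))]; f=np.linalg.lstsq(A,q[:,2],rcond=None)[0]; q=q[abs(A@f-q[:,2])<.004]
print(len(q),'slope fwd %.4f side %.4f'%tuple(f[:2]),'top z rel TCP at rear/tip %.4f %.4f'%(f@[.055,0,1],f@[.18,0,1]),'range',q.min(0).round(3),q.max(0).round(3))
E
python3 blade.py
python3 - <<'E'
from meas import *
cm,im,d=snap('scene','s4.png');h,s,v=hsv(im)
c=blob((v>140),(410,245,500,320)); x,y,a=rect('plate',cm,c,.015)
c=blob((v>140)&(h>80)&(h<105)&(s>15),(410,245,500,320)); rect('plate blue',cm,c,.015)
E
```

```text
t: 5.87
tcp_pos: [0.3774, 0.2328, 0.2459]
tool_rot: [0.998, 0.063, -0.002, 0.0]
force: [0.2, 0.2, -1.4]
finger_gap: 0.19
gripper_force: 117.3
t: 6.12
tcp_pos: [0.38, 0.2305, 0.2466]
tool_rot: [0.998, 0.062, -0.001, 0.0]
force: [-0.4, -0.1, -1.1]
finger_gap: 0.185
gripper_force: 117.4
t 6.12 tcp [0.38   0.2305 0.2466] yaw 7.16 tilt [-0.0015 -0.0008] F [-0.4 -0.1 -1.1] gap 0.185 gf 117.4
17471 slope fwd -0.0023 side 0.0005 top z rel TCP at rear/tip -0.0924 -0.0927 range [ 0.057 -0.026 -0.095] [ 0.126  0.026 -0.09 ]
plate c 0.6402 0.2636  size 0.1257 0.1245  long-axis deg 7.2
plate blue c 0.6402 0.2636  size 0.1257 0.1245  long-axis deg 7.2
```

```bash
python3 -m crank '[{"dp":[0,0,0.03],"delta_rot":[0,0,0],"fingers":-1},{"dp":[0,0,0.05],"delta_rot":[0,0,0],"fingers":-1},{"dp":[0,0,0.05],"delta_rot":[0,0,0],"fingers":-1},{"dp":[0,0,0.05],"delta_rot":[0,0,0],"fingers":-1},{"dp":[0,0,0.05],"delta_rot":[0,0,0],"fingers":-1},{"dp":[0,0,0.03],"delta_rot":[0,0,0],"fingers":-1},{"dp":[0,0,0.02],"delta_rot":[0,0,0],"fingers":-1},{"dp":[0,0,0.01],"delta_rot":[0,0,0],"fingers":-1},{"dp":[0,0,0],"delta_rot":[0,0,0],"fingers":-1},{"dp":[0,0,0],"delta_rot":[0,0,0],"fingers":-1},{"dp":[0,0,0],"delta_rot":[0,0,0],"fingers":-1}]'
python3 blade.py
```

```text
t: 7.13
tcp_pos: [0.3807, 0.2308, 0.103]
tool_rot: [0.998, 0.062, 0.001, -0.0]
force: [-1.0, -0.8, -1.3]
finger_gap: 0.189
gripper_force: 117.3
t 7.13 tcp [0.3807 0.2308 0.103 ] yaw 7.11 tilt [0.0014 0.0004] F [-1.  -0.8 -1.3] gap 0.189 gf 117.3
17740 slope fwd 0.0012 side -0.0003 top z rel TCP at rear/tip -0.0923 -0.0921 range [ 0.057 -0.026 -0.095] [ 0.126  0.025 -0.089]
```

```bash
python3 -m crank '[{"dp":[0,0,0.009],"delta_rot":[0,0,0],"fingers":-1},{"dp":[0.01,0,0],"delta_rot":[0,0,0],"fingers":-1},{"dp":[0.02,0,0],"delta_rot":[0,0,0],"fingers":-1},{"dp":[0.02,0,0],"delta_rot":[0,0,0],"fingers":-1},{"dp":[0.02,0,0],"delta_rot":[0,0,0],"fingers":-1},{"dp":[0.02,0,0],"delta_rot":[0,0,0],"fingers":-1},{"dp":[0.01,0,0],"delta_rot":[0,0,0],"fingers":-1},{"dp":[0,0,0],"delta_rot":[0,0,0],"fingers":-1},{"dp":[0,0,0],"delta_rot":[0,0,0],"fingers":-1}]'
python3 - <<'E'
from meas import *
from st import pose
pose()
cm,im,d=snap('scene');h,s,v=hsv(im)
c=blob((v>140)&(h>80)&(h<105)&(s>15),(410,245,500,320)); rect('plate blue',cm,c,.015)
E
```

```text
t: 7.93
tcp_pos: [0.4298, 0.2371, 0.0978]
tool_rot: [0.998, 0.062, -0.0, 0.0]
force: [0.2, -0.2, -1.5]
finger_gap: 0.191
gripper_force: 117.3
t 7.93 tcp [0.4298 0.2371 0.0978] yaw 7.14 tilt [-0.0004 -0.0001] F [ 0.2 -0.2 -1.5] gap 0.191 gf 117.3
plate blue c 0.6402 0.2636  size 0.1257 0.1244  long-axis deg 7.2
```

```bash
python3 -m crank '[{"dp":[0.01,0,0],"delta_rot":[0,0,0],"fingers":-1},{"dp":[0.022,0,0],"delta_rot":[0,0,0],"fingers":-1},{"dp":[0.022,0,0],"delta_rot":[0,0,0],"fingers":-1},{"dp":[0.022,0,0],"delta_rot":[0,0,0],"fingers":-1},{"dp":[0.022,0,0],"delta_rot":[0,0,0],"fingers":-1},{"dp":[0.022,0,0],"delta_rot":[0,0,0],"fingers":-1},{"dp":[0.022,0,0],"delta_rot":[0,0,0],"fingers":-1},{"dp":[0.02,0,0],"delta_rot":[0,0,0],"fingers":-1},{"dp":[0.01,0,0],"delta_rot":[0,0,0],"fingers":-1},{"dp":[0,0,0],"delta_rot":[0,0,0],"fingers":-1},{"dp":[0,0,0],"delta_rot":[0,0,0],"fingers":-1}]'
python3 - <<'E'
from meas import *
from st import pose
pose()
cm,im,d=snap('scene');h,s,v=hsv(im)
c=blob((v>140)&(h>80)&(h<105)&(s>15),(410,245,500,320)); rect('plate blue',cm,c,.015)
snap('wrist','w5.png')
E
```

```text
t: 8.9
tcp_pos: [0.5145, 0.2478, 0.0977]
tool_rot: [0.998, 0.062, -0.001, 0.0]
force: [-1.3, -1.0, -1.1]
finger_gap: 0.187
gripper_force: 117.3
t 8.90 tcp [0.5145 0.2478 0.0977] yaw 7.15 tilt [-0.0012 -0.0003] F [-1.3 -1.  -1.1] gap 0.187 gf 117.3
plate blue c 0.6400 0.2635  size 0.1253 0.1244  long-axis deg 7.2
```

View pics/w5.png

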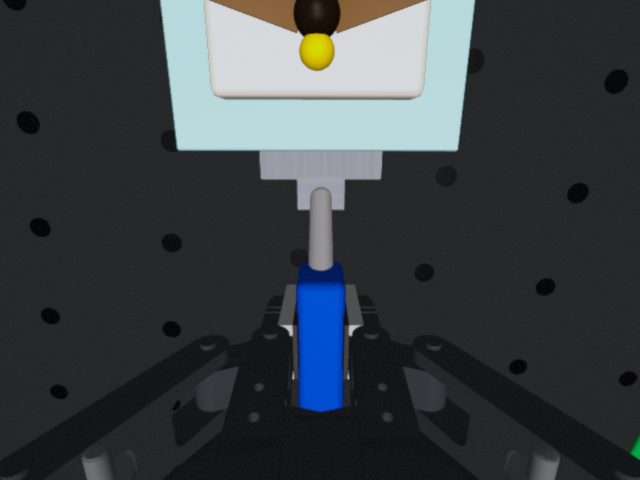

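The blade is centred under the plate: the plate's front edge is at row 150 and about 12 mm of blade shows at rows 150–178. Now a gentle lift.

```bash
python3 -m crank '[{"dp":[0,0,-0.005],"delta_rot":[0,0,0],"fingers":-1},{"dp":[0,0,-0.006],"delta_rot":[0,0,0],"fingers":-1},{"dp":[0,0,-0.006],"delta_rot":[0,0,0],"fingers":-1},{"dp":[0,0,-0.008],"delta_rot":[0,0,0],"fingers":-1},{"dp":[0,0,-0.012],"delta_rot":[0,0,0],"fingers":-1},{"dp":[0,0,-0.016],"delta_rot":[0,0,0],"fingers":-1},{"dp":[0,0,-0.016],"delta_rot":[0,0,0],"fingers":-1},{"dp":[0,0,-0.01],"delta_rot":[0,0,0],"fingers":-1},{"dp":[0,0,0],"delta_rot":[0,0,0],"fingers":-1},{"dp":[0,0,0],"delta_rot":[0,0,0],"fingers":-1}]'
cat > chk.py <<'E'
# plate pose relative to tool via wrist depth on pale-blue front strip; slope of visible blue
from meas import *
from st import pose
t,r=pose()
cm,im,d=snap('wrist');h,s,v=hsv(im)
m=((h>80)&(h<105)&(s>15)&(v>150)&(d>0)).astype(np.uint8); m[200:]=0; m[:,:130]=0; m[:,510:]=0
m=cv2.erode(m,np.ones((5,5)))
ys,xs=np.nonzero(m); z=d[ys,xs]
c=np.c_[(xs-cm['cx'])/cm['fx']*z,-(ys-cm['cy'])/cm['fy']*z,-z]
P=np.array(cm['origin'])+c@rot(cm).T-t
q=np.c_[P[:,:2]@r[:2,:2],P[:,2]]; q=q[abs(q[:,2]-np.median(q[:,2]))<.02]
A=np.c_[q[:,:2],np.ones(len(q))]; f=np.linalg.lstsq(A,q[:,2],rcond=None)[0]
e=q[q[:,0]<q[:,0].min()+.004]
print(len(q),'slope fwd %.4f side %.4f'%tuple(f[:2]),'plate top rel TCP at grip+.065/.125: %.4f %.4f'%(f@[.065,0,1],f@[.125,0,1]),'near edge x %.4f y %.4f..%.4f'%(q[:,0].min(),q[:,1].min(),q[:,1].max()))
E
python3 chk.py
```

```text
t: 9.83
tcp_pos: [0.5152, 0.248, 0.1381]
tool_rot: [0.998, 0.062, 0.001, -0.0]
force: [-0.4, 0.2, -4.0]
finger_gap: 0.191
gripper_force: 117.2
t 9.83 tcp [0.5152 0.248  0.1381] yaw 7.15 tilt [0.0012 0.0003] F [-0.4  0.2 -4. ] gap 0.191 gf 117.2
18230 slope fwd -0.0025 side 0.0004 plate top rel TCP at grip+.065/.125: -0.0875 -0.0877 near edge x 0.0680 y -0.0601..0.0583
```

```bash
python3 -m crank '[{"dp":[0,0,-0.008],"delta_rot":[0,0,0],"fingers":-1},{"dp":[0,0,-0.016],"delta_rot":[0,0,-0.001],"fingers":-1},{"dp":[0,0,-0.024],"delta_rot":[0,0,-0.001],"fingers":-1},{"dp":[0,0,-0.03],"delta_rot":[0,0,-0.001],"fingers":-1},{"dp":[0,0,-0.03],"delta_rot":[0,0,-0.001],"fingers":-1},{"dp":[0,0,-0.03],"delta_rot":[0,0,-0.001],"fingers":-1},{"dp":[0,0,-0.03],"delta_rot":[0,0,-0.001],"fingers":-1},{"dp":[0,0,-0.03],"delta_rot":[0,0,-0.001],"fingers":-1},{"dp":[0,0,-0.02],"delta_rot":[0,0,-0.001],"fingers":-1},{"dp":[0,0,-0.014],"delta_rot":[0,0,-0.001],"fingers":-1},{"dp":[0,0,-0.008],"delta_rot":[0,0,-0.001],"fingers":-1},{"dp":[0,0,0],"delta_rot":[0,0,0],"fingers":-1}]'
python3 chk.py
```

```text
t: 10.88
tcp_pos: [0.5151, 0.248, 0.2581]
tool_rot: [0.996, 0.094, 0.001, -0.0]
force: [-0.7, -1.2, -3.3]
finger_gap: 0.189
gripper_force: 117.2
t 10.88 tcp [0.5151 0.248  0.2581] yaw 10.78 tilt [0.0012 0.0003] F [-0.7 -1.2 -3.3] gap 0.189 gf 117.2
18567 slope fwd -0.0022 side 0.0002 plate top rel TCP at grip+.065/.125: -0.0875 -0.0877 near edge x 0.0680 y -0.0600..0.0585
```

```bash
python3 -m crank '[{"dp":[-0.002,0.008,0],"delta_rot":[0,0,0],"fingers":-1},{"dp":[-0.004,0.016,0],"delta_rot":[0,0,0],"fingers":-1},{"dp":[-0.006,0.024,0],"delta_rot":[0,0,0],"fingers":-1},{"dp":[-0.008,0.032,0],"delta_rot":[0,0,0],"fingers":-1},{"dp":[-0.01,0.04,0],"delta_rot":[0,0,0],"fingers":-1},{"dp":[-0.01,0.04,0],"delta_rot":[0,0,0],"fingers":-1},{"dp":[-0.01,0.04,0],"delta_rot":[0,0,0],"fingers":-1},{"dp":[-0.01,0.04,0],"delta_rot":[0,0,0],"fingers":-1},{"dp":[-0.01,0.04,0],"delta_rot":[0,0,0],"fingers":-1},{"dp":[-0.01,0.04,0],"delta_rot":[0,0,0],"fingers":-1},{"dp":[-0.01,0.04,0],"delta_rot":[0,0,0],"fingers":-1},{"dp":[-0.01,0.04,0],"delta_rot":[0,0,0],"fingers":-1}]'
python3 -m crank '[{"dp":[-0.01,0.04,0],"delta_rot":[0,0,0],"fingers":-1},{"dp":[-0.01,0.04,0],"delta_rot":[0,0,0],"fingers":-1},{"dp":[-0.01,0.04,0],"delta_rot":[0,0,0],"fingers":-1},{"dp":[-0.01,0.04,0],"delta_rot":[0,0,0],"fingers":-1},{"dp":[-0.01,0.04,0],"delta_rot":[0,0,0],"fingers":-1},{"dp":[-0.01,0.04,0],"delta_rot":[0,0,0],"fingers":-1},{"dp":[-0.01,0.04,0],"delta_rot":[0,0,0],"fingers":-1},{"dp":[-0.01,0.04,0],"delta_rot":[0,0,0],"fingers":-1},{"dp":[-0.01,0.04,0],"delta_rot":[0,0,0],"fingers":-1},{"dp":[-0.01,0.04,0],"delta_rot":[0,0,0],"fingers":-1},{"dp":[-0.01,0.04,0],"delta_rot":[0,0,0],"fingers":-1},{"dp":[-0.01,0.04,0],"delta_rot":[0,0,0],"fingers":-1}]'
python3 -m crank '[{"dp":[-0.01,0.04,0],"delta_rot":[0,0,0],"fingers":-1},{"dp":[-0.01,0.04,0],"delta_rot":[0,0,0],"fingers":-1},{"dp":[-0.008,0.032,0],"delta_rot":[0,0,0],"fingers":-1},{"dp":[-0.006,0.024,0],"delta_rot":[0,0,0],"fingers":-1},{"dp":[-0.004,0.016,0],"delta_rot":[0,0,0],"fingers":-1},{"dp":[-0.002,0.008,0],"delta_rot":[0,0,0],"fingers":-1},{"dp":[0,0,0],"delta_rot":[0,0,0],"fingers":-1},{"dp":[0,0,0],"delta_rot":[0,0,0],"fingers":-1}]'
python3 chk.py
```

```text
t: 11.93
tcp_pos: [0.5024, 0.04, 0.2571]
tool_rot: [0.996, 0.093, -0.001, 0.0]
force: [0.2, -0.2, -3.0]
finger_gap: 0.191
gripper_force: 117.2
t: 12.93
tcp_pos: [0.4878, -0.2068, 0.2571]
tool_rot: [0.996, 0.093, -0.001, 0.0]
force: [0.1, -0.8, -3.4]
finger_gap: 0.194
gripper_force: 117.2
t: 13.6
tcp_pos: [0.4841, -0.2865, 0.2572]
tool_rot: [0.996, 0.094, -0.0, -0.001]
force: [-0.2, -0.0, -2.8]
finger_gap: 0.192
gripper_force: 117.2
t 13.60 tcp [ 0.4841 -0.2865  0.2572] yaw 10.77 tilt [-0.0007  0.001 ] F [-0.2 -0.  -2.8] gap 0.192 gf 117.2
18201 slope fwd -0.0040 side -0.0007 plate top rel TCP at grip+.065/.125: -0.0876 -0.0879 near edge x 0.0678 y -0.0601..0.0584
```

```bash
python3 -m crank '[{"dp":[0.001,0.008,0.008],"delta_rot":[0,0,0],"fingers":-1},{"dp":[0.001,0.008,0.016],"delta_rot":[0,0,0],"fingers":-1},{"dp":[0,0.006,0.024],"delta_rot":[0,0,0],"fingers":-1},{"dp":[0,0,0.03],"delta_rot":[0,0,0],"fingers":-1},{"dp":[0,0,0.03],"delta_rot":[0,0,0],"fingers":-1},{"dp":[0,0,0.03],"delta_rot":[0,0,0],"fingers":-1},{"dp":[0,0,0.028],"delta_rot":[0,0,0],"fingers":-1},{"dp":[0,0,0.02],"delta_rot":[0,0,0],"fingers":-1},{"dp":[0,0,0.014],"delta_rot":[0,0,0],"fingers":-1},{"dp":[0,0,0.008],"delta_rot":[0,0,0],"fingers":-1},{"dp":[0,0,0],"delta_rot":[0,0,0],"fingers":-1},{"dp":[0,0,0],"delta_rot":[0,0,0],"fingers":-1}]'
cat > onstage.py <<'E'
from meas import *
import sys
zp=float(sys.argv[1])
cm,im,d=snap('scene',sys.argv[2]);h,s,v=hsv(im)
c=blob((h>20)&(h<35)&(s>80)&(v>120)|(h>80)&(h<105)&(s>30)&(v>175),(155,230,262,330))
yy=blob((h>20)&(h<35)&(s>80)&(v>110),(155,230,262,330)); rect('yellow',cm,yy,.04)
m=((h>80)&(h<105)&(s>20)&(v>190))
c=blob(m,(155,200,262,330)); x,y,a=rect('plate',cm,c,zp)
E
python3 chk.py; python3 onstage.py .064 s6.png
```

```text
t: 14.65
tcp_pos: [0.4875, -0.298, 0.1535]
tool_rot: [0.996, 0.094, 0.0, 0.0]
force: [1.4, -0.2, -3.3]
finger_gap: 0.191
gripper_force: 117.3
t 14.65 tcp [ 0.4875 -0.298   0.1535] yaw 10.76 tilt [ 0.0003 -0.0003] F [ 1.4 -0.2 -3.3] gap 0.191 gf 117.3
18493 slope fwd -0.0031 side 0.0008 plate top rel TCP at grip+.065/.125: -0.0876 -0.0878 near edge x 0.0679 y -0.0606..0.0586
yellow c 0.6120 -0.2738  size 0.1605 0.1600  long-axis deg 10.9
plate c 0.6281 -0.2673  size 0.1386 0.1367  long-axis deg -79.1
```

View pics/s6.png

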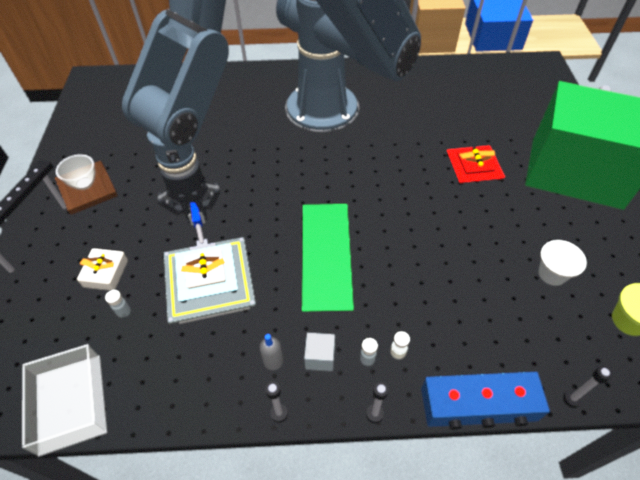

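The plate at (205,272) is above the yellow square and parallel to it, and the mat is now clear. By kinematics its centre is within 2 mm of the stage centre, so I lower it slowly.

```bash
python3 -m crank '[{"dp":[0,0,0.004],"delta_rot":[0,0,0],"fingers":-1},{"dp":[0,0,0.004],"delta_rot":[0,0,0],"fingers":-1},{"dp":[0,0,0.004],"delta_rot":[0,0,0],"fingers":-1},{"dp":[0,0,0.003],"delta_rot":[0,0,0],"fingers":-1},{"dp":[0,0,0.003],"delta_rot":[0,0,0],"fingers":-1},{"dp":[0,0,0.003],"delta_rot":[0,0,0],"fingers":-1},{"dp":[0,0,0.003],"delta_rot":[0,0,0],"fingers":-1},{"dp":[0,0,0.003],"delta_rot":[0,0,0],"fingers":-1},{"dp":[0,0,0.003],"delta_rot":[0,0,0],"fingers":-1},{"dp":[0,0,0],"delta_rot":[0,0,0],"fingers":-1},{"dp":[0,0,0],"delta_rot":[0,0,0],"fingers":-1}]'
python3 chk.py
```

```text
t: 15.67
tcp_pos: [0.4874, -0.2979, 0.1385]
tool_rot: [0.996, 0.094, 0.0, 0.0]
force: [-0.0, -0.3, -1.5]
finger_gap: 0.189
gripper_force: 117.4
t 15.67 tcp [ 0.4874 -0.2979  0.1385] yaw 10.75 tilt [ 0.0003 -0.0002] F [-0.  -0.3 -1.5] gap 0.189 gf 117.4
19029 slope fwd 0.0010 side -0.0002 plate top rel TCP at grip+.065/.125: -0.0839 -0.0839 near edge x 0.0676 y -0.0605..0.0583
```

The plate stands on its feet and the blade is free, so I draw it straight back.

```bash
python3 -m crank '[{"dp":[-0.008,0,0],"delta_rot":[0,0,0],"fingers":-1},{"dp":[-0.02,0,0],"delta_rot":[0,0,0],"fingers":-1},{"dp":[-0.03,0,0],"delta_rot":[0,0,0],"fingers":-1},{"dp":[-0.03,0,0],"delta_rot":[0,0,0],"fingers":-1},{"dp":[-0.03,0,0],"delta_rot":[0,0,0],"fingers":-1},{"dp":[-0.03,0,0],"delta_rot":[0,0,0],"fingers":-1},{"dp":[-0.03,0,0],"delta_rot":[0,0,0],"fingers":-1},{"dp":[-0.03,0,0],"delta_rot":[0,0,0],"fingers":-1},{"dp":[-0.03,0,0],"delta_rot":[0,0,0],"fingers":-1},{"dp":[-0.03,0,0],"delta_rot":[0,0,0],"fingers":-1},{"dp":[-0.02,0,0],"delta_rot":[0,0,0],"fingers":-1},{"dp":[0,0,0],"delta_rot":[0,0,0],"fingers":-1}]'
python3 -c "
from st import *
pose();snap('wrist','w7.png')"
```

```text
t: 16.72
tcp_pos: [0.3437, -0.3245, 0.1385]
tool_rot: [0.996, 0.093, -0.001, -0.001]
force: [0.2, 0.4, -1.6]
finger_gap: 0.191
gripper_force: 117.5
t 16.72 tcp [ 0.3437 -0.3245  0.1385] yaw 10.62 tilt [-0.0013  0.0015] F [ 0.2  0.4 -1.6] gap 0.191 gf 117.5
```

View pics/w7.png

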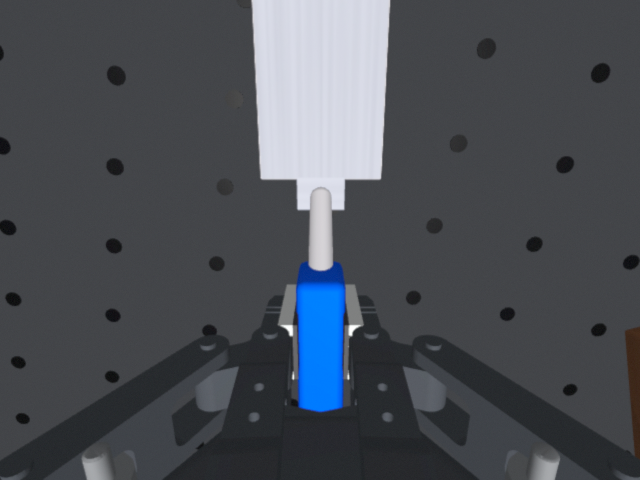

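The blade is free and clear of the plate, held at columns 253–388. I lift it and take it back over the mat.

```bash
python3 -m crank '[{"dp":[0,0,-0.04],"delta_rot":[0,0,0],"fingers":-1},{"dp":[0,0,-0.06],"delta_rot":[0,0,0],"fingers":-1},{"dp":[0,0,-0.06],"delta_rot":[0,0,0],"fingers":-1},{"dp":[0,0,-0.04],"delta_rot":[0,0,0],"fingers":-1},{"dp":[0,0,0],"delta_rot":[0,0,0.0085],"fingers":-1},{"dp":[0,0,0],"delta_rot":[0,0,0.0083],"fingers":-1},{"dp":[0,0,0],"delta_rot":[0,0,0.0083],"fingers":-1},{"dp":[0,0,0],"delta_rot":[0,0,0.0083],"fingers":-1}]'
python3 -m crank '[{"dp":[0.012,-0.027,0],"delta_rot":[0,0,0],"fingers":-1},{"dp":[0.022,-0.053,0],"delta_rot":[0,0,0],"fingers":-1},{"dp":[0.022,-0.053,0],"delta_rot":[0,0,0],"fingers":-1},{"dp":[0.022,-0.053,0],"delta_rot":[0,0,0],"fingers":-1},{"dp":[0.022,-0.053,0],"delta_rot":[0,0,0],"fingers":-1},{"dp":[0.022,-0.053,0],"delta_rot":[0,0,0],"fingers":-1},{"dp":[0.022,-0.053,0],"delta_rot":[0,0,0],"fingers":-1},{"dp":[0.022,-0.053,0],"delta_rot":[0,0,0],"fingers":-1},{"dp":[0.022,-0.053,0],"delta_rot":[0,0,0],"fingers":-1},{"dp":[0.022,-0.053,0],"delta_rot":[0,0,0],"fingers":-1},{"dp":[0.022,-0.053,0],"delta_rot":[0,0,0],"fingers":-1},{"dp":[0.022,-0.053,0],"delta_rot":[0,0,0],"fingers":-1}]'
python3 -m crank '[{"dp":[0.01,-0.03,0],"delta_rot":[0,0,0],"fingers":-1},{"dp":[0,0,0],"delta_rot":[0,0,0],"fingers":-1},{"dp":[0,0,0],"delta_rot":[0,0,0],"fingers":-1},{"dp":[0,0,0],"delta_rot":[0,0,0],"fingers":-1}]'
python3 blade.py
python3 - <<'E'
from meas import *
cm,im,d=snap('scene','s8.png');h,s,v=hsv(im)
m=((h>80)&(h<105)&(s>20)&(v>215)); rect('plate',cm,blob(m,(155,230,262,330)),.055)
cv2.imwrite('pics/s8c.png',cv2.resize(im[190:340,140:380,::-1],None,fx=3,fy=3))
E
```

```text
t: 17.43
tcp_pos: [0.3465, -0.3245, 0.2389]
tool_rot: [1.0, -0.012, 0.0, 0.001]
force: [0.1, 0.3, -1.1]
finger_gap: 0.195
gripper_force: 117.6
t: 18.43
tcp_pos: [0.4803, -0.0206, 0.2386]
tool_rot: [1.0, -0.011, 0.0, -0.0]
force: [-0.4, -1.2, -1.4]
finger_gap: 0.192
gripper_force: 117.5
t: 18.77
tcp_pos: [0.4848, -0.0077, 0.2384]
tool_rot: [1.0, -0.011, -0.0, 0.0]
force: [0.3, 0.0, -2.0]
finger_gap: 0.189
gripper_force: 117.6
t 18.77 tcp [ 0.4848 -0.0077  0.2384] yaw -1.23 tilt [-0.0003 -0.0002] F [ 0.3  0.  -2. ] gap 0.189 gf 117.6
17363 slope fwd -0.0003 side 0.0006 top z rel TCP at rear/tip -0.0924 -0.0924 range [ 0.057 -0.026 -0.095] [ 0.126  0.026 -0.089]
plate c 0.6135 -0.2729  size 0.1236 0.1228  long-axis deg -79.2
```

View pics/s8c.png

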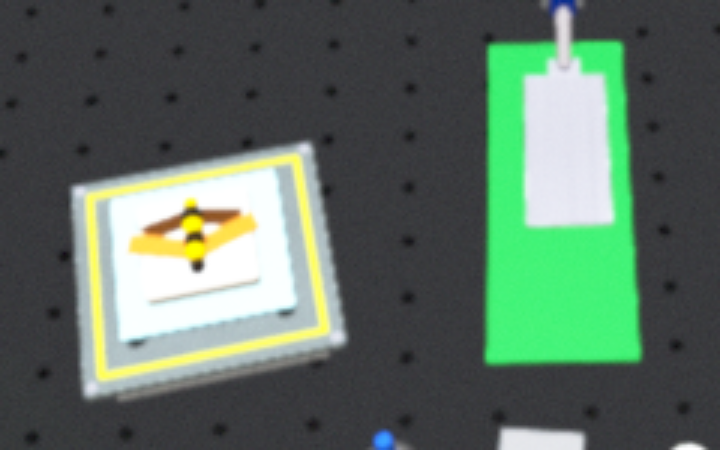

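The plate stands inside the yellow square on its feet, within about 2 mm of centre, and the spatula is over the mat. Lowering it now.

```bash
python3 -m crank '[{"dp":[0,0.01,0.03],"delta_rot":[0,0,0],"fingers":-1},{"dp":[0,0,0.05],"delta_rot":[0,0,0],"fingers":-1},{"dp":[0,0,0.05],"delta_rot":[0,0,0],"fingers":-1},{"dp":[0,0,0.05],"delta_rot":[0,0,0],"fingers":-1},{"dp":[0,0,0.04],"delta_rot":[0,0,0],"fingers":-1},{"dp":[0,0,0.025],"delta_rot":[0,0,0],"fingers":-1},{"dp":[0,0,0.015],"delta_rot":[0,0,0],"fingers":-1},{"dp":[0,0,0.008],"delta_rot":[0,0,0],"fingers":-1},{"dp":[0,0,0.004],"delta_rot":[0,0,0],"fingers":-1},{"dp":[0,0,0.003],"delta_rot":[0,0,0],"fingers":-1},{"dp":[0,0,0],"delta_rot":[0,0,0],"fingers":-1},{"dp":[0,0,0],"delta_rot":[0,0,0],"fingers":-1}]'
python3 -c "
from st import *
pose()"
```

```text
t: 19.87
tcp_pos: [0.4852, -0.0128, 0.1016]
tool_rot: [1.0, -0.011, 0.001, 0.0]
force: [-0.3, 0.4, -2.5]
finger_gap: 0.189
gripper_force: 117.7
t 19.87 tcp [ 0.4852 -0.0128  0.1016] yaw -1.27 tilt [ 0.0015 -0.0004] F [-0.3  0.4 -2.5] gap 0.189 gf 117.7
```

```bash
python3 -m crank '[{"dp":[0,0,0.002],"delta_rot":[0,0,0],"fingers":-1},{"dp":[0,0,0.002],"delta_rot":[0,0,0],"fingers":-1},{"dp":[0,0,0.002],"delta_rot":[0,0,0],"fingers":-1},{"dp":[0,0,0],"delta_rot":[0,0,0],"fingers":-1},{"dp":[0,0,0],"delta_rot":[0,0,0],"fingers":-1}]'
python3 -m crank '[{"dp":[0,0,0],"delta_rot":[0,0,0],"fingers":-0.55},{"dp":[0,0,0],"delta_rot":[0,0,0],"fingers":-0.4},{"dp":[0,0,0],"delta_rot":[0,0,0],"fingers":-0.1},{"dp":[0,0,0],"delta_rot":[0,0,0],"fingers":0.3},{"dp":[0,0,0],"delta_rot":[0,0,0],"fingers":1},{"dp":[0,0,0],"delta_rot":[0,0,0],"fingers":1},{"dp":[0,0,0],"delta_rot":[0,0,0],"fingers":1},{"dp":[0,0,0],"delta_rot":[0,0,0],"fingers":1},{"dp":[0,0,0],"delta_rot":[0,0,0],"fingers":1}]' 20
python3 -m crank '[{"dp":[0,0,-0.02],"delta_rot":[0,0,0],"fingers":1},{"dp":[0,0,-0.05],"delta_rot":[0,0,0],"fingers":1},{"dp":[0,0,-0.07],"delta_rot":[0,0,0],"fingers":1},{"dp":[0,0,-0.07],"delta_rot":[0,0,0],"fingers":1},{"dp":[0,0,-0.07],"delta_rot":[0,0,0],"fingers":1},{"dp":[0,0,-0.07],"delta_rot":[0,0,0],"fingers":1},{"dp":[0,0,-0.05],"delta_rot":[0,0,0],"fingers":1},{"dp":[0,0,0],"delta_rot":[0,0,0],"fingers":1},{"dp":[0,0,0],"delta_rot":[0,0,0],"fingers":1}]'
python3 - <<'E'
from meas import *
from st import pose
pose(); snap('wrist','w9.png')
cm,im,d=snap('side','side9.png');cm,im,d=snap('wrist');h,s,v=hsv(im)
rect('handle',cm,blob((h>105)&(h<130)&(s>150)&(v>60),(250,130,390,310)),.056)
p=ray(cm,blob((s<60)&(v>130),(240,0,390,150)).reshape(-1,2),.006);print('blade y at .6',p[abs(p[:,0]-.6)<.005][:,1].mean())
E
```

```text
t: 20.28
tcp_pos: [0.4848, -0.0127, 0.0979]
tool_rot: [1.0, -0.011, 0.0, 0.0]
force: [0.4, 0.5, -0.8]
finger_gap: 0.189
gripper_force: 117.7
t: 21.03
tcp_pos: [0.4848, -0.0127, 0.0979]
tool_rot: [1.0, -0.011, 0.0, 0.0]
force: [-0.7, -0.8, 0.2]
finger_gap: 1.001
gripper_force: 0.0
t: 21.78
tcp_pos: [0.4851, -0.0127, 0.3]
tool_rot: [1.0, -0.011, 0.002, 0.001]
force: [1.3, -0.1, 0.6]
finger_gap: 1.002
gripper_force: 0.0
t 21.78 tcp [ 0.4851 -0.0127  0.3   ] yaw -1.26 tilt [ 0.0045 -0.0012] F [ 1.3 -0.1  0.6] gap 1.002 gf 0.0
handle c 0.4530 -0.0111  size 0.1163 0.0178  long-axis deg -0.9
blade y at .6 -0.016471297027758985
```

View pics/side9.png

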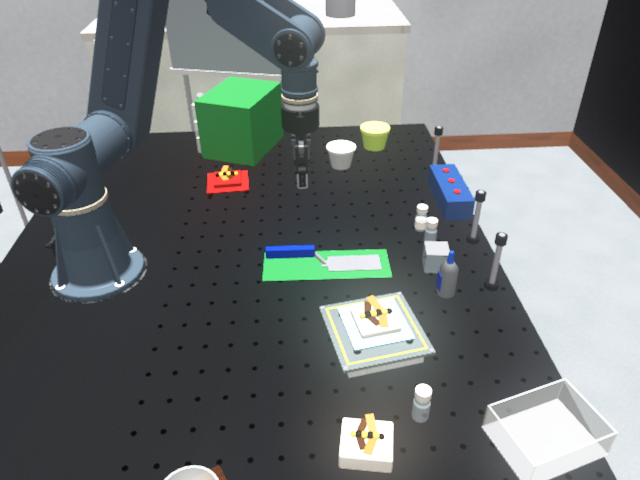

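The side view shows the spatula flat on the mat, with its handle at (290,252) and blade at (355,263). The plate is centred in the yellow square at (377,322) and nothing else has moved.

```bash
python3 -c "
from station import manip
print(manip.sign_off())"
```

```text
the job is handed in; nothing more can be done
None
```

The job is handed in, with no verdict returned: the plate stands on its feet on the stage about 2 mm from centre and square with it, the spatula lies flat on the mat, and I saw nothing else displaced; it took about 22 s.

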